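# Hang the T-handle wrench back on the revolving tool rack

### The arm

A 7-joint arm with a two-finger parallel gripper is mounted at the origin on a cart in front of the work surface, level with it; the furniture and walls round the work are solid. World frame = base frame: x ahead of the robot, y to its left, z up, the work surface at z = 0. Lengths are in m, angles in degrees, forces in N, time in s.
With the tool pointing down it reaches from about 0.35 to 0.775 m from the base axis. Payload 3.1 kg.
Tool frame: the origin (TCP) lies on the centre line of the jaws, within the pads' length; the fingertips stand 17 mm ahead of it and the grasp point (between the pads) lies 2 mm behind it (robot.tip_reach is the distance from the TCP to the fingertips, in m); z points along the fingers, y is the line along which they close (so a half turn about z gives the same grasp; the last joint's range is limited). The gripper opens to 85 mm and grips with 20 to 120 N. Pads are 22 mm wide; open, the fingers measure 114 mm over their backs; the gripper's body (76 mm by 85 mm) begins 54 mm behind the grasp point. The pads swing forward as they close: fully open they stand 13 mm farther back than shut.
Start: joints at [66.251, 17.813, 0.802, 86.603, -0.252, 75.585, -1.558], TCP at [0.2, -0.512, 0.248] pointing down, gripper open.
Joint ranges: [-154.91, 154.91], [-16.99, 109.72], [-72.82, 74.43], [7.12, 147.25], [-82.49, 262.49], [11.32, 116.49], [-174.64, 174.64]. Speed limits (degrees/s): [159.86, 159.86, 180, 180, 180, 180, 180].

### API

Orientations are given as [roll, pitch, yaw] about the fixed x, y, z axes, in that order (R = Rz(yaw) Ry(pitch) Rx(roll)).
In Python, from station import robot, fingers, vision, workorder, recognise gives the robot as it stands. Calls block until the motion is done:
- robot.move_to(position, orientation): joint-space move of the TCP to a pose.
- robot.line_to(position, orientation=None, velocity=0.15, f_stop=None): straight line of the TCP; orientation=None keeps the orientation; velocity is the mean speed in m/s. With f_stop (N) it stops when the force on the tool has changed by that much, and returns True; else False.
- robot.move_j(angles): joint-space move.
- fingers.gripper_to(opening, force=None): opening from 0.0 (shut) to 1.0 (fully open); force is the grip in N (None keeps the last); returns when the fingers have stopped.
- robot.pause(seconds).
- robot.inverse_kinematics(position, orientation): joint angles nearest the present ones, or None.
- vision.grab_frame(name): name is "scene" or "top" or "wrist"; returns the picture (420x560x3 uint8, red, green, blue); there is no depth.
- vision.calibration(name): a dict with "mtx" (3x3 intrinsics, pixels), "k1" (the pictures are not rectified: a ray, as slopes to the right and down, at radius r is drawn at 1 + k1 r^2 times it, then the intrinsics apply), "extrinsics" (4x4, takes a point from world to camera coordinates); the wrist camera has in their place "T_tool_cam" (4x4, takes a point from camera to tool coordinates, whose origin is the TCP and whose axes are the flange's). Camera axes: x right, y up, looking along -z (the intrinsics and any distortion apply to the point x, -y, -z); pixel columns grow to the right and rows downward; lengths in m; the calibration is good to about 2 mm. A picture is of the moment at which its call begins: read the wrist's pose just before it. calibration takes no time and is no camera call.
A pose or a line that the arm cannot do raises robot.PlanningError and nothing moves.
- workorder.close_job(): hands the job in; it is judged then, once.
Trained networks look in the newest picture that a camera, given by its name, has taken for a name from the list of things; names that differ only in an ending like _2 or _b are one class to them, and where a whole thing is asked for, a point or a joint stands for the part that bears it (a point fixed in the world has none). Each returns a list of dicts, best first, with "p" (0 to 1); they miss things now and then, are a little off and sometimes report something else, mostly with a low value. They report only what shows in the picture. A call takes as long as a camera call.
- recognise(label, camera): "rect" ([centre column, centre row, width, height] in pixels, round what is visible of it).
Readings, each from a call of its own:
- robot.current_time_s(): time.
- robot.current_joint_positions(): joint angles.
- robot.current_dq(): joint speeds.
- robot.current_joint_torque(): joint torques, N m.
- robot.current_tool_pos(): TCP position.
- robot.current_eef_rot(): TCP orientation.
- robot.current_contact_force(): force on the tool from outside, world axes, zero at the start.
- robot.current_torque(): the same for the moment, N m.
- robot.current_finger_gap(): opening from 0.0 (shut) to 1.0 (fully open).
- robot.current_gripper_force(): force on a finger pad.
Only numpy, scipy, OpenCV 4.12 (cv2) and the standard library are available. Lean on these libraries where they do the work, as an engineer would, in place of code of your own. Each camera call takes 0.05 s, during which the arm holds its last target. There are 200 camera calls.

### The job

Put the loose T-handle wrench, which stands in the wooden block, back on the revolving rack. First turn the rack by its black wing grip until the one empty hook clicks in at the front, over the red mark on the foot. Then hang the wrench there: bring its shank in between the two prongs with the collar above the upturned tips, let the collar down gently until it rests on the prongs, and slide it in through the spring clip until it is pressed fully home against the rubber buffer with a firm push of about 17 N, held for half a second and never more than 21 N. Let go and leave the other things on the bench alone.

Things in the scene. Friction and masses are not known exactly. Their poses are not given: they have to be found in the camera images.
- rack: Revolving tool rack, screwed to the bench: grey round foot 164 mm across, 12 mm high, steel column, and the carousel on top, 236 mm across its hook tips. Origin: centre of the foot's underside, on the vertical turning axis. Its own -x axis points to the front, where a red diamond lies on the foot. Five hooks hold wrenches that are part of the carousel and stay there; the sixth is empty.
- carousel (a joint): Turn of the carousel, rad, counter-clockwise from above. At 0 and at full turns (2 pi) the empty hook is at the front. A spring roller clicks into a notch every 60 degrees (breaks away at about 0.15 N m); no end stops, turn either way. It starts with the empty hook at one of the five other notches, or still rolling into one in the first moments.
- knob (a point): Centre of the black wing grip on the turning axis, 210 mm above the bench: a bar 46 mm long, 14 mm thick, from 195 to 225 mm high, lying along the line to the empty hook (the carousel's x axis; these axes turn with it). Grip across the 14 mm from above. The hub under it reaches up to 183 mm; the hung handles begin 70 mm from the axis and end 204 mm up.
- hook_seat (a point): Where the centre of the collar's underside belongs in the empty hook: level with the prong tops, 165 mm up, 78 mm from the axis; the shank then just touches the buffer. Axes turn with the carousel: x points inwards to the axis (the way to push), z up. The hook is two level prongs 8 mm high with a 13 mm slot between, open outwards, its mouth flared.
- buffer: Black rubber buffer, 3 x 12.5 x 8 mm, at the inner end of the empty hook's slot; gives about 1 mm for 10 N. This body's origin is on the turning axis at bench height; the face that the shank meets is 73 mm from the axis. Of the push at the hand the spring leaves and the collar's rubbing take some 4 to 9 N, the rest reaches the buffer.
- front_mark (a point): Fixed point of the rack: where hook_seat is when the empty hook stands at the front (78 mm from the axis, 165 mm up, above the red mark). Axes are those of the rack.
- block: Pale wooden block, 60 x 120 x 45 mm, fixed to the bench, with three blind holes 19.5 mm wide and 35 mm deep in a row along its y axis; the wrench stands in the middle one. Origin: centre of the underside.
- wrench: Loose T-handle socket wrench, 154 mm high, 0.13 to 0.21 kg, upright, foot 10 mm above the bench. Origin: centre of the foot; z up the shank, y along the handle. From the foot: socket 16 mm wide to 30 mm, shank 10 mm wide, black collar 24 mm wide at 115 to 121 mm, neck 15 mm wide to 134 mm, red handle with black ends, 134 to 154 mm, 64 mm long, 16 mm thick along x, flat sides.
- collar (a point): Centre of the underside of the wrench's collar, 115 mm above its foot; axes as the wrench's.
- grip (a point): Centre of the wrench's red handle, 144 mm above its foot; axes as the wrench's. Grip across x (16 mm) from above.
- screwdriver: Yellow screwdriver lying on the bench, 151 mm long, 23 mm high, origin at its middle on the bench. Leave alone.
- oil_bottle: White and red dropper bottle, 34 mm wide, 94 mm high, standing; origin centre of its underside. Leave alone.
- glue_stick: Green glue stick, 30 mm wide, 92 mm high, standing; origin centre of its underside. Leave alone.
- tape_roll: Roll of masking tape lying flat, 103 mm across, 25 mm high; origin centre of its underside. Leave alone.
- flush_cutter: Red-handled cutters lying on the bench, 148 mm long; origin near the middle. Leave alone.
- hook_tip (a point): On the slot's centre line between the tops of the two upturned prong tips, 115 mm from the axis, 7 mm above the prongs; the tips stand 112 to 118 mm from the axis. The collar has to come in over them (12 mm above the prongs is ample), the shank and the wider socket coming from outside.
- hook_mouth (a point): On the slot's centre line, level with the prong tops, 94 mm from the axis: behind the tips, the collar can be let down here. From here it is 16 mm to the seat; over the last 9 mm two spring leaves under the prongs grip the shank, and with the collar's rubbing they resist with about 5 to 12 N.

How it is judged:
By the outcome, as a careful person would: the job done as asked, in the order asked, and still so for the second after the job is handed in, with the robot touching nothing.
It also fails if it takes over 64 s, if anything falls off the work surface, if the arm or the gripper's body presses on something with over 40 N, if the wrist force passes 120 N, or if a joint passes its speed limit or range.

## Working session

There is one attempt and no reset: what is moved stays moved. The work goes in short steps, each a Python script; the robot and the scene stay as the last script left them, time stands still between calls to the robot, and variables do not carry over. Pictures are saved under pics/ and viewed, at most 10 in all, crops included, and the job is handed in when it is done.

```bash
ls; mkdir -p pics; cat > h.py <<'E'
import numpy as np, cv2
from station import robot, fingers, vision, workorder, recognise
from scipy.spatial.transform import Rotation as Ro
def Tw(name, pose=None):
    c=vision.calibration(name)
    if name!="wrist": return np.linalg.inv(np.array(c["extrinsics"])),c
    p,r=pose
    T=np.eye(4);T[:3,:3]=Ro.from_euler('xyz',r,degrees=True).as_matrix();T[:3,3]=p
    return T@np.array(c["T_tool_cam"]),c
def ray(name,uv,pose=None):
    T,c=Tw(name,pose);K=np.array(c["mtx"],float)
    d=np.array([(uv[0]-K[0,2])/K[0,0],(uv[1]-K[1,2])/K[1,1]]);s=d.copy()
    for _ in range(20): s=d/(1+c["k1"]*(s@s))
    return T[:3,3],T[:3,:3]@np.array([s[0],-s[1],-1])
def at_z(name,uv,z,pose=None):
    o,d=ray(name,uv,pose);return o+d*(z-o[2])/d[2]
def proj(name,P,pose=None):
    T,c=Tw(name,pose);K=np.array(c["mtx"],float)
    q=np.linalg.inv(T)@np.append(P,1);s=np.array([q[0],-q[1]])/-q[2];s=s*(1+c["k1"]*(s@s))
    return K[:2,:2]@s+K[:2,2]
def pose(): return np.array(robot.current_tool_pos()),np.array(robot.current_eef_rot())
def grab(name,fn):
    p=pose();im=vision.grab_frame(name);cv2.imwrite("pics/"+fn,cv2.cvtColor(im,cv2.COLOR_RGB2BGR));return im,p
E
python3 - <<'E'
from h import *
for n in ("scene","top"):
    im,_=grab(n,n+"0.png")
    for l in ("rack","knob","block","wrench","grip","hook_seat","oil_bottle","glue_stick","tape_roll"):
        r=recognise(l,n)
        print(n,l,[(np.round(a["rect"]).tolist(),round(a["p"],2),np.round(at_z(n,a["rect"][:2],0.0),3).tolist()) for a in r[:2]])
print(robot.current_time_s(),pose(),vision.calibration("top"),vision.calibration("wrist"))
a=cv2.imread("pics/scene0.png");b=cv2.imread("pics/top0.png")
E
```

```text
pics
scene rack [([294.0, 200.0, 86.0, 94.0], 0.85, [0.548, -0.395, 0.0]), ([293.0, 196.0, 87.0, 79.0], 0.51, [0.56, -0.412, 0.0])]
scene knob [([291.0, 195.0, 85.0, 78.0], 0.9, [0.57, -0.416, 0.0])]
scene block [([239.0, 320.0, 59.0, 54.0], 0.85, [0.488, 0.078, 0.0])]
scene wrench [([237.0, 295.0, 32.0, 44.0], 0.77, [0.529, 0.017, 0.0])]
scene grip [([235.0, 296.0, 30.0, 47.0], 0.58, [0.531, 0.022, 0.0])]
scene hook_seat [([294.0, 193.0, 96.0, 77.0], 0.56, [0.563, -0.431, 0.0])]
scene oil_bottle [([306.0, 282.0, 15.0, 46.0], 0.58, [0.386, -0.096, 0.0]), ([221.0, 255.0, 17.0, 27.0], 0.56, [0.636, -0.083, 0.0])]
scene glue_stick [([207.0, 268.0, 16.0, 29.0], 0.68, [0.645, -0.028, -0.0]), ([222.0, 254.0, 18.0, 25.0], 0.22, [0.635, -0.089, 0.0])]
scene tape_roll [([171.0, 342.0, 51.0, 51.0], 0.78, [0.599, 0.195, 0.0])]
top rack [([317.0, 211.0, 84.0, 78.0], 0.89, [0.508, -0.283, 0.0])]
top knob [([318.0, 210.0, 65.0, 70.0], 0.55, [0.511, -0.287, 0.0])]
top block [([198.0, 217.0, 39.0, 29.0], 0.87, [0.48, 0.092, 0.0]), ([191.0, 214.0, 21.0, 15.0], 0.2, [0.488, 0.114, 0.0])]
top wrench [(
[... 823 characters left out ...]
98,  0.0645507 , -0.50259126],
       [-0.06445774, -0.00427111,  0.9979113 , -1.53736991],
       [ 0.        ,  0.        ,  0.        ,  1.        ]])} {'mtx': array([[354.00864255,   0.        , 281.1457408 ],
       [  0.        , 354.00864255, 204.59584668],
       [  0.        ,   0.        ,   1.        ]]), 'k1': -0.0622227446927395, 'T_tool_cam': array([[-6.09540217e-04,  9.56345028e-01,  2.92239313e-01,
         7.49482826e-02],
       [ 9.99999621e-01,  7.64532239e-04, -4.16154207e-04,
        -5.54942352e-05],
       [-6.21413384e-04,  2.92238949e-01, -9.56345132e-01,
        -1.25962117e-01],
       [ 0.00000000e+00,  0.00000000e+00,  0.00000000e+00,
         1.00000000e+00]])}
```

```bash
python3 - <<'E'
import cv2,numpy as np
a=cv2.imread("pics/scene0.png");b=cv2.imread("pics/top0.png")
A=cv2.resize(a[140:380,140:360],None,fx=1.8,fy=1.8,interpolation=cv2.INTER_CUBIC)
B=cv2.resize(b[140:280,140:370],None,fx=1.7,fy=1.7,interpolation=cv2.INTER_CUBIC)
C=np.zeros((600,800,3),np.uint8);C[:432,:396]=A;C[:238,400:791]=B
D=cv2.resize(b[165:255,265:365],None,fx=3.5,fy=3.5,interpolation=cv2.INTER_CUBIC);C[240:555,400:750]=D
cv2.imwrite("pics/v1.png",C)
E
```

```text
(no output)
```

View pics/v1.png

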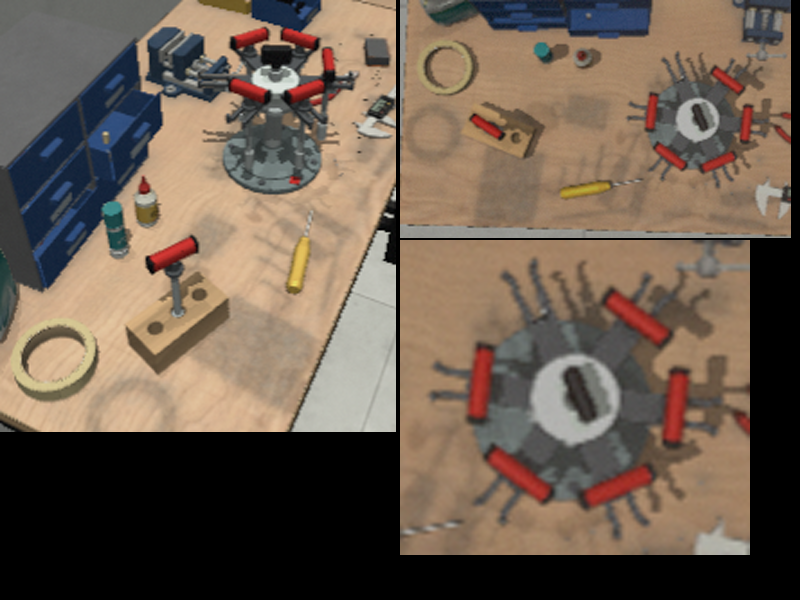

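```bash
python3 - <<'E'
from h import *
k=at_z("top",(315.9,208.7),0.225);m=at_z("scene",(303.9,240),0.012)
print("knob",k,"mark",m,"front yaw",np.degrees(np.arctan2(m[1]-k[1],m[0]-k[0])))
g=at_z("top",(192,213.5),0.164);print("grip",g)
h=at_z("top",(265+122/3.5,165+37/3.5),0.17);print("hook",h,np.degrees(np.arctan2(*(h-k)[[1,0]])))
# look over the rack; camera sits 75mm ahead in tool x, tilted
T=np.array(vision.calibration("wrist")["T_tool_cam"])
for yaw in range(-180,180,30):
  for t in(k,g):
    R=Ro.from_euler('xyz',[180,0,yaw],degrees=True)
    p=np.array([t[0],t[1],0.40])-R.apply([0.16,0,0])
    j=robot.inverse_kinematics(p.tolist(),[180,0,yaw]);print(yaw,None if j is None else np.round(j))
E
```

```text
knob [ 0.50081909 -0.26333212  0.225     ] mark [ 0.44616419 -0.22559829  0.012     ] front yaw 145.37874233409323
grip [0.48176535 0.0838934  0.164     ]
hook [ 0.5979059  -0.21992269  0.17      ] 24.0903588698481
-180 [ 28.  45. -33.  25.  25. 113. 104.]
-180 [ 11.  36. -49.  46.  28. 106.  67.]
-150 [ 36.  42. -62.  41.  39. 111. 118.]
-150 [  9.  39. -62.  47.  36. 108.  86.]
-120 [ 42.  32. -62.  58.  29. 104. 142.]
-120 [  7.  34. -62.  56.  30. 105. 108.]
-90 [  22.   12.  -16.   73.    3.   95. -173.]
-90 [ 10.  25. -62.  68.  22.  99. 134.]
-60 [  32.    3.  -18.   83.    1.   94. -137.]
-60 [ 20.  12. -62.  80.  10.  95. 169.]
-30 [ 38.  -1. -13.  88.  -0.  93. -95.]
-30 [  -3.   -4.  -23.   90.   -2.   94. -146.]
0 [ 42.   2.  -7.  85.   0.  93. -55.]
0 [ 39. -13. -43.  95.  -9.  95. -94.]
30 [ 48.  10.  -8.  75.   1.  94. -20.]
30 [ 43. -10. -38.  94.  -6.  94. -54.]
60 [ 49.  21. -12.  61.   4.  98.   9.]
60 [ 40.  -1. -33.  87.  -0.  93. -24.]
90 [ 46.  33. -17.  45.   9. 104.  34.]
90 [ 36.  11. -36.  76.   6.  95.   1.]
120 [ 39.  43. -23.  28.  16. 111.  58.]
120 [ 30.  23. -42.  64.  15.  99.  23.]
150 [ 31.  48. -25.  17.  21. 116.  83.]
150 [ 21.  32. -47.  52.  23. 103.  44.]
```

```bash
python3 - <<'E'
from h import *
robot.move_to([0.501,-0.263,0.40],[180,0,24])
im,p=grab("wrist","w1.png");print(p,robot.current_time_s())
r=recognise("knob","wrist");print(r[:2])
u=proj("wrist",[0.501,-0.263,0.225],p);print(u)
E
```

```text
(array([ 0.49991045, -0.26477877,  0.3993455 ]), array([-1.79994061e+02,  1.08801323e-01,  2.38153303e+01])) 2.6
[{'rect': [279.5, 161.4, 212.6, 237.6], 'p': 0.69}]
[279.68362671 183.89065976]
```

View pics/w1.png

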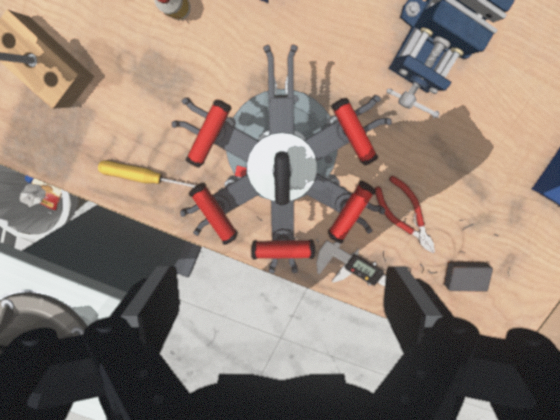

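```bash
python3 - <<'E'
from h import *
from scipy.optimize import least_squares
im=cv2.cvtColor(cv2.imread("pics/w1.png"),cv2.COLOR_BGR2RGB)
p=(np.array([0.49991045,-0.26477877,0.3993455]),np.array([-179.994061,0.108801323,23.8153303]))
mask=((im.max(2)<60)).astype(np.uint8);mask[:140]=0;mask[215:]=0;mask[:,:262]=0;mask[:,300:]=0
ys,xs=np.nonzero(mask);print(len(xs),xs.min(),xs.max(),ys.min(),ys.max())
for r in range(145,210,6):
    c=np.nonzero(mask[r])[0];print(r,(c.min(),c.max()) if len(c) else None)
print(im[175,270:300].max(1))
def poly(q):
    c,s=np.cos(q[2]),np.sin(q[2]);P=[]
    for z in(.195,.225):
        for a in(-.023,.023):
            for b in(-.007,.007): P.append(proj("wrist",[q[0]+c*a-s*b,q[1]+s*a+c*b,z],p))
    return cv2.convexHull(np.float32(P)*16)
def cost(q):
    m=np.zeros(mask.shape,np.uint8);cv2.fillConvexPoly(m,np.int32(poly(q)),1,shift=4);return np.sum(m!=mask)
from scipy.optimize import differential_evolution as de
r=de(cost,[(.485,.515),(-.28,-.25),(np.radians(10),np.radians(38))],seed=1,maxiter=60,popsize=12)
print(r.x,np.degrees(r.x[2]),r.fun)
m=at_z("wrist",(240,172),.012,p);print(m,np.degrees(np.arctan2(*(m[:2]-r.x[:2])[::-1])))
h=at_z("wrist",(281.5,48),.172,p);print(h,np.degrees(np.arctan2(*(h[:2]-r.x[:2])[::-1])),np.linalg.norm(h[:2]-r.x[:2]))
E
```

```text
155 276 289 153 203
145 None
151 None
157 (np.int64(282), np.int64(287))
163 (np.int64(287), np.int64(287))
169 (np.int64(287), np.int64(288))
175 (np.int64(276), np.int64(288))
181 (np.int64(285), np.int64(287))
187 (np.int64(285), np.int64(288))
193 (np.int64(284), np.int64(287))
199 (np.int64(286), np.int64(287))
205 None
[236 233 212 149  88  60  59  65  73  80  82  77  71  67  60  60  59  54
  53  63  89 131 159 168 168 166 171 163 168 170]Traceback (most recent call last):
  File "<stdin>", line 19, in <module>
    return fun(*args, **kwargs)
    ret = solver.solve()
    next(self)
    ~~~~^^^^^^
    energy = self.func(parameters)
    return self.f(x, *self.args)
           ~~~~~~^^^^^^^^^^^^^^^
  File "<stdin>", line 17, in cost
  File "<stdin>", line 14, in poly
  File "h.py", line 18, in proj
    T,c=Tw(name,pose);K=np.array(c["mtx"],float)
        ~~^^^^^^^^^^^
  File "h.py", line 5, in Tw
    c=vision.calibration(name)
ValueError: time passes only in moves, steps and waits
```

```bash
python3 - <<'E'
s=open('h.py').read().replace('def Tw','CAL={n:vision.calibration(n) for n in("scene","top","wrist")}\ndef Tw').replace('c=vision.calibration(name)','c=CAL[name]')
open('h.py','w').write(s)
E
cat > fit.py <<'E'
from h import *
from scipy.optimize import differential_evolution as de
def fitbox(mask,p,b,L,W,z0,z1):
    def poly(q):
        c,s=np.cos(q[2]),np.sin(q[2])
        P=[proj("wrist",[q[0]+c*a-s*w,q[1]+s*a+c*w,z],p) for z in(z0,z1) for a in(-L/2,L/2) for w in(-W/2,W/2)]
        return cv2.convexHull(np.float32(P)*16)
    def cost(q):
        m=np.zeros(mask.shape,np.uint8);cv2.fillConvexPoly(m,np.int32(poly(q)),1,shift=4);return np.sum(m!=mask)
    r=de(cost,b,seed=1,maxiter=60,popsize=12);return r.x,r.fun,mask.sum()
E
python3 - <<'E'
from fit import *
im=cv2.cvtColor(cv2.imread("pics/w1.png"),cv2.COLOR_BGR2RGB)
p=(np.array([0.49991045,-0.26477877,0.3993455]),np.array([-179.994061,0.108801323,23.8153303]))
mask=((im.max(2)<105)).astype(np.uint8);mask[:150]=0;mask[206:]=0;mask[:,:266]=0;mask[:,298:]=0
for r in range(148,210,5):
    c=np.nonzero(mask[r])[0];print(r,(c.min(),c.max()) if len(c) else None)
x,f,n=fitbox(mask,p,[(.485,.515),(-.28,-.25),(np.radians(10),np.radians(38))],.046,.014,.195,.225)
print(x,np.degrees(x[2]),f,n)
m=at_z("wrist",(240,172),.012,p);print(m,np.degrees(np.arctan2(*(m[:2]-x[:2])[::-1])))
h=at_z("wrist",(281.5,48),.172,p);print(h,np.degrees(np.arctan2(*(h[:2]-x[:2])[::-1])),np.linalg.norm(h[:2]-x[:2]))
E
```

```text
148 None
153 (np.int64(277), np.int64(287))
158 (np.int64(275), np.int64(288))
163 (np.int64(275), np.int64(289))
168 (np.int64(275), np.int64(289))
173 (np.int64(274), np.int64(290))
178 (np.int64(275), np.int64(289))
183 (np.int64(275), np.int64(289))
188 (np.int64(275), np.int64(289))
193 (np.int64(276), np.int64(288))
198 (np.int64(276), np.int64(288))
203 (np.int64(275), np.int64(292))
208 None
[ 0.502164   -0.26426229  0.40885996] 23.42595031851282 179.0 766
[ 0.44590394 -0.22239931  0.012     ] 143.3471463537245
[ 0.60873205 -0.21731256  0.172     ] 23.77642380420516 0.11645182376884079
```

```bash
python3 - <<'E'
from h import *
c=[.502,-.264]
fingers.gripper_to(0.5,30)
robot.move_to([*c,.27],[180,0,23.6]); robot.line_to([*c,.211],velocity=.1,f_stop=8)
print(pose(),robot.current_contact_force())
fingers.gripper_to(0,30);print(robot.current_finger_gap(),robot.current_contact_force(),robot.current_time_s())
for y in np.linspace(23.6,143.6,7)[1:]:
    robot.line_to([*c,.211],[180,0,y],velocity=.1)
    print(y,np.round(robot.current_contact_force(),1),np.round(robot.current_torque(),2),robot.current_time_s(),np.round(pose()[1],1))
fingers.gripper_to(0.5)
robot.line_to([*c,.29],velocity=.15)
robot.line_to([*c,.40],velocity=.25)
im,p=grab("wrist","w2.png");print(repr(p),robot.current_time_s())
E
```

```text
(array([ 0.50277144, -0.26429213,  0.21212913]), array([ 1.79903387e+02, -8.45981696e-02,  2.36043327e+01])) [ 0.46397403 -0.05619755  0.77839472]
0.15932081351111638 [-1.2072834   1.16452847  4.05793775] 4.8333
43.6 [ 1.3 -0.6  5.5] [ 0.04 -0.03 -0.01] 5.3333 [ 1.799e+02 -1.000e-01  4.350e+01]
63.6 [ 1.7 -1.   4.4] [-0.04 -0.19  0.06] 5.8333 [179.8   0.   63.5]
83.6 [ 3.3 -1.8  4.1] [-0.2  -0.38  0.09] 6.3333 [1.798e+02 1.000e-01 8.340e+01]
103.6 [ 4.5 -2.3  4.7] [-0.23 -0.64 -0.03] 6.8333 [179.8   0.2 103.3]
123.6 [ 6.3 -2.1  4.6] [-0.27 -0.82  0.06] 7.3333 [179.8   0.3 123.4]
143.6 [ 6.3 -1.4  4.2] [-0.29 -0.88  0.1 ] 7.8333 [179.9   0.3 143.4]
(array([ 0.50178694, -0.26392706,  0.39881775]), array([-1.79977223e+02, -1.13695680e-01,  1.43610221e+02])) 9.5417
```

View pics/w2.png

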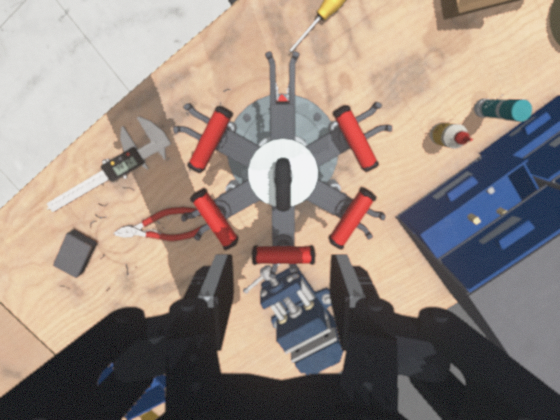

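```bash
python3 - <<'E'
from fit import *
im=cv2.cvtColor(cv2.imread("pics/w2.png"),cv2.COLOR_BGR2RGB)
p=(np.array([ 0.50178694, -0.26392706,  0.39881775]), np.array([-1.79977223e+02, -1.13695680e-01,  1.43610221e+02]))
mask=((im.max(2)<105)).astype(np.uint8);mask[:152]=0;mask[210:]=0;mask[:,:268]=0;mask[:,298:]=0
x,f,n=fitbox(mask,p,[(.485,.515),(-.28,-.25),(np.radians(130),np.radians(158))],.046,.014,.195,.225)
print(x,np.degrees(x[2]),f,n)
# prong tips: dark centroid near each
print(im[50:62:4,262:304].max(2))
for u in((270,56),(295,56),(282.5,56),(282,98)):
    z=.172 if u[1]<90 else .012
    h=at_z("wrist",u,z,p);d=h[:2]-x[:2];print(u,h,np.degrees(np.arctan2(d[1],d[0])),np.linalg.norm(d))
# now look at the wrench
g=np.array([.482,.084]);yaw=60
for yaw in (-30,0,60,150):
  j=robot.inverse_kinematics([*g,.33],[180,0,yaw]);print(yaw,None if j is None else np.round(j))
E
```

```text
[ 0.50471896 -0.26545784  2.49954952] 143.21363822270024 212.0 742
[[220 219 219 218 217 220 217 214 217 217 220 223 223 222 218 215 207 203
  195 192 191 188 194 201 204 200 191 185 193 203 182 154 149 165 187 204
  215 215 217 218 220 222]
 [221 220 201 151 119 117 121 119 114 128 173 219 226 226 224 223 222 218
  214 201 188 190 188 192 190 185 165 152 154 155 132 122 122 131 132 133
  136 166 201 218 222 224]
 [221 221 221 208 172 122  95  88 103 111 128 169 213 226 229 229 227 222
  215 204 195 195 195 201 206 205 207 199 172 135 117 100  88  83  96 131
  178 209 225 226 226 229]]
(270, 56) [ 0.40585163 -0.20583297  0.172     ] 148.90667948337537 0.1154550679992983
(295, 56) [ 0.41970245 -0.1870558   0.172     ] 137.31781956399303 0.11564897561307745
(282.5, 56) [ 0.41278538 -0.19645084  0.172     ] 143.10744685869867 0.11495106843308835
(282, 98) [ 0.44362489 -0.21931757  0.012     ] 142.93868906838512 0.07655984278160824
-30 [  11.   10.  -27.   86.    5.   85. -136.]
0 [  13.   11.  -30.   86.    5.   85. -107.]
60 [ 19.  12. -37.  85.   7.  85. -48.]
150 [ 30.  15. -53.  85.  12.  86.  38.]
```

```bash
python3 - <<'E'
from fit import *
robot.move_to([.482,.084,.33],[180,0,56])
im,p=grab("wrist","w3.png");print(repr(p),robot.current_time_s())
I=im.astype(int)
mask=((I[...,0]>1.9*I[...,1])&(I[...,0]>70)).astype(np.uint8)
n,l,s,ce=cv2.connectedComponentsWithStats(mask);k=1+np.argmax(s[1:,4]);print(s[k],ce[k])
print(recognise("grip","wrist")[:1])
E
```

```text
(array([0.48216523, 0.08324899, 0.32977275]), array([-1.79997081e+02,  2.58940116e-02,  5.59453084e+01])) 11.45
[ 268  150   19   64 1041] [276.97118156 180.77617675]
[{'rect': [279.9, 179.8, 22.6, 74.3], 'p': 0.75}]
```

View pics/w3.png

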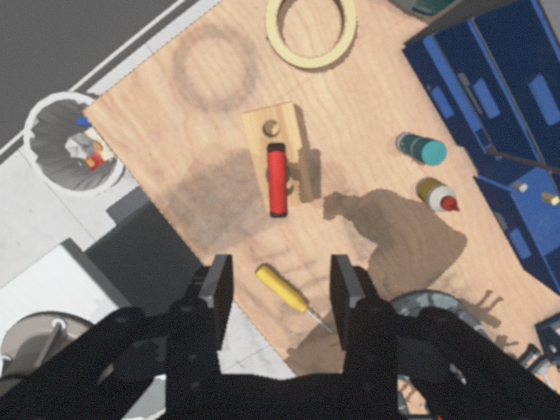

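```bash
python3 - <<'E'
from h import *
p=(np.array([0.48216523, 0.08324899, 0.32977275]), np.array([-1.79997081e+02,  2.58940116e-02,  5.59453084e+01]))
a=at_z("wrist",(277,143.5),.163,p);b=at_z("wrist",(278,216.5),.163,p)
c=(a+b)/2;yaw=np.degrees(np.arctan2(*(a-b)[[1,0]]));print(a,b,c,np.linalg.norm(a-b),yaw)
robot.line_to([c[0],c[1],.23],[180,0,yaw],velocity=.2)
robot.line_to([c[0],c[1],.154],velocity=.1,f_stop=8)
print(pose(),robot.current_contact_force())
fingers.gripper_to(0,60)
print(robot.current_finger_gap(),robot.current_gripper_force(),robot.current_contact_force(),pose())
robot.line_to([c[0],c[1],.225],velocity=.1,f_stop=15)
robot.pause(.3)
print(pose(),robot.current_contact_force(),robot.current_torque(),robot.current_finger_gap(),robot.current_time_s())
E
```

```text
[0.50079285 0.11632698 0.163     ] [0.46577243 0.06340045 0.163     ] [0.48328264 0.08986371 0.163     ] 0.06346375074788889 56.50819101808964
(array([0.48395871, 0.09013172, 0.15476684]), array([ 1.79930418e+02, -7.00027422e-02,  5.65113089e+01])) [-0.21783475  0.68738395 -0.43880847]
0.1741117258974618 59.01003956794739 [-0.32133471  0.05313834  4.07154869] (array([0.48381166, 0.09016182, 0.15484531]), array([ 1.79932579e+02, -6.25313718e-02,  5.65096672e+01]))
(array([0.48301036, 0.08981823, 0.2245169 ]), array([-1.79950858e+02,  3.22666963e-02,  5.65117912e+01])) [-0.84051545  0.95644819 -1.57162922] [-0.027       0.01885269  0.00307441] 0.1776985350789127 14.5667
```

```bash
cat >> h.py <<'E'
C=np.array([.5038,-.2643]);F=143.2;YF=53.2
U=np.array([np.cos(np.radians(F)),np.sin(np.radians(F))]);TX=np.array([np.cos(np.radians(YF)),np.sin(np.radians(YF))])
def at(r,z,t=0.): q=C+U*r+TX*t;return [q[0],q[1],z]   # TCP at radius r, tangential shift t
E
python3 - <<'E'
from h import *
robot.line_to(at(.17,.2245),[180,0,YF],velocity=.2)
robot.line_to(at(.145,.209),velocity=.1,f_stop=10)
robot.pause(.2)
im,p=grab("wrist","w4.png");print(repr(p),robot.current_contact_force(),robot.current_time_s())
cv2.imwrite("pics/w4c.png",cv2.resize(cv2.cvtColor(im,cv2.COLOR_RGB2BGR)[80:320,180:440],None,fx=3,fy=2.5,interpolation=cv2.INTER_CUBIC))
cv2.imwrite("pics/w4c.png",cv2.resize(cv2.cvtColor(im,cv2.COLOR_RGB2BGR)[80:320,200:460],None,fx=2.5,fy=2.5,interpolation=cv2.INTER_CUBIC))
E
```

```text
(array([ 0.38760828, -0.17711256,  0.20931883]), array([1.79978571e+02, 2.12050762e-03, 5.32272098e+01])) [ 1.04556381  0.34114473 -1.40453113] 16.8
```

View pics/w4c.png

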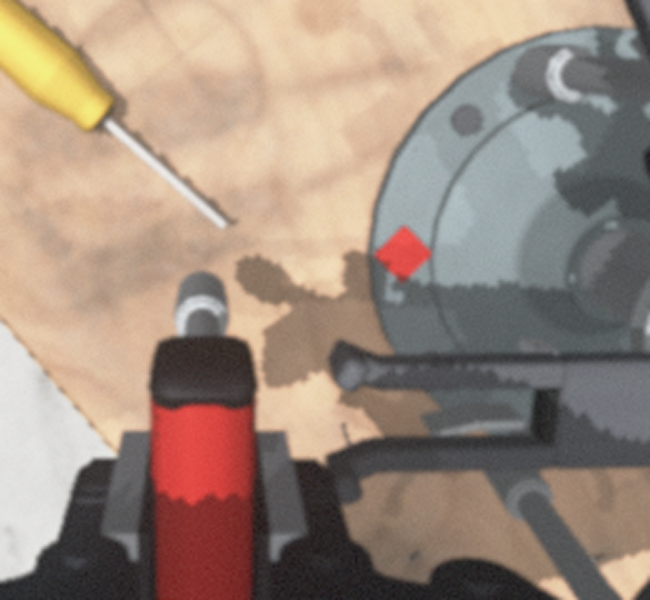

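```bash
python3 - <<'E'
from h import *
p=(np.array([ 0.38760828, -0.17711256,  0.20931883]), np.array([1.79978571e+02, 2.12050762e-03, 5.32272098e+01]))
P=p[0]
def crop(q): 
    u=proj("wrist",q,p);return np.round([(u[0]-200)*2.5,(u[1]-80)*2.5],1)
def w(tx,ty,z): # offset from tool axis, ty along -U(radially in)
    q=P[:2]+TX*tx-U*ty;return [q[0],q[1],z]
print("handle end top/bot", crop(w(.032,0,.2185)),crop(w(.032,0,.1985)),crop(w(.032,-.008,.2185)),crop(w(.032,.008,.2185)))
print("per mm",crop(w(.033,0,.1985)))
print("foot",crop(w(.008,0,.0643)),crop(w(.009,0,.0643)),"foot edges",crop(w(0,-.008,.0643)),crop(w(0,.008,.0643)))
uv=lambda x,y:(200+x/2.5,80+y/2.5)
for n,x,y in(("slot",480,413),("buf",543,415),("near inner",450,387),("far inner",450,439)):
    h=at_z("wrist",uv(x,y),.165,p);d=h[:2]-C;print(n,"r",d@U,"t",d@TX)
for x,y in((350,365),(342,470)):
    h=at_z("wrist",uv(x,y),.172,p);d=h[:2]-C;print("tip r",d@U,"t",d@TX)
d=P[:2]-C;print("tcp r,t",d@U,d@TX)
E
```

```text
handle end top/bot [201.9 360.5] [201.9 317.9] [145.  360.6] [258.9 360.5]
per mm [201.9 312. ]
foot [201.8 262.9] [201.8 259.8] foot edges [176.6 287.4] [227.  287.4]
slot r 0.08682809806277056 t 0.000697592400831237
buf r 0.07328695452174322 t 0.00015489732082082713
near inner r 0.09370565652262276 t 0.006598840106245995
far inner r 0.09268769550856833 t -0.005254142201606028
tip r 0.11608859184020726 t 0.01414050151361283
tip r 0.1165639966677731 t -0.008808543248910783
tcp r,t 0.14526568930265307 0.0002121361285950612
```

```bash
python3 - <<'E'
import cv2,numpy as np
im=cv2.imread("pics/w4.png")
a=cv2.resize(im[180:260,255:310],None,fx=7,fy=7,interpolation=cv2.INTER_LANCZOS4)
b=cv2.resize(im[210:275,330:430],None,fx=4,fy=7,interpolation=cv2.INTER_LANCZOS4)
C=np.zeros((570,800,3),np.uint8);C[:560,:385]=a;C[:455,395:795]=b
for r in range(0,560,70): cv2.putText(C,str(180+r//7),(2,r+5),0,.4,(255,0,255),1);cv2.putText(C,str(210+r//7),(396,r+5),0,.4,(255,0,255),1)
cv2.imwrite("pics/v5.png",np.clip(C.astype(float)*1.5,0,255).astype(np.uint8))
g=im.max(2);print(g[180:262,280]);
for c in(375,385,395,405): print(c,g[215:275,c])
E
```

```text
[184 182 183 187 185 186 188 186 153 126 108 109 109 107 111 109 108 125
 171 200 204 219 218 164 116 106 105 107 107 104 107 107 108  99  82  55
  56  57  54  62  56  58  55  57  50  57  58  58  61  60  62  58  56  67
  67  73  77  78  80  73  68 110 174 214 222 224 224 225 224 225 225 224
 225 224 223 222 226 223 225 224 225 225]
375 [109 112 110 107 109 105  84  66  58  59  68  74  75  80  83  83  77  78
  84  83  84  91  98  98  95  94 103 112 114 102  92  88  95  89  91  89
  91 100 104  89  63  59  56  61  67  70  79  77  73  72  75  76  82 109
 137 155 156 155 156 156]
385 [109 106 102  95  94  86  79  68  65  66  68  75  77  81  80  81  80  81
  82  87  86 101  99  98 100  96  95  90  89  88  92  89  88  93 103 128
 145 141 123  92  61  50  56  56  67  78  78  79  80  82  76  78  86 112
 139 150 151 153 155 148]
395 [ 99  99 100 100  99  91  77  63  62  69  84 102 103  89  81  77  82  79
  81  82  86  95  98 101 100 103  97  88  84  87  89  88  94 116 140 143
 136 119 106  78  55  55  57  62  67  75  80  77  80  79  78  78  77  80
  84  94 110 123 141 150]
405 [ 98  98  99  97  97  92  76  61  62  70  88 107 118 121 122 122 112  98
  87  85  91 102 109 113 108 113 109 105  98  96  90  90  96 119 136 139
 120  95  80  62  53  52  54  64  71  73  77  83  79  84  80  83  79  84
  87  87  91  89  93 102]
```

View pics/v5.png

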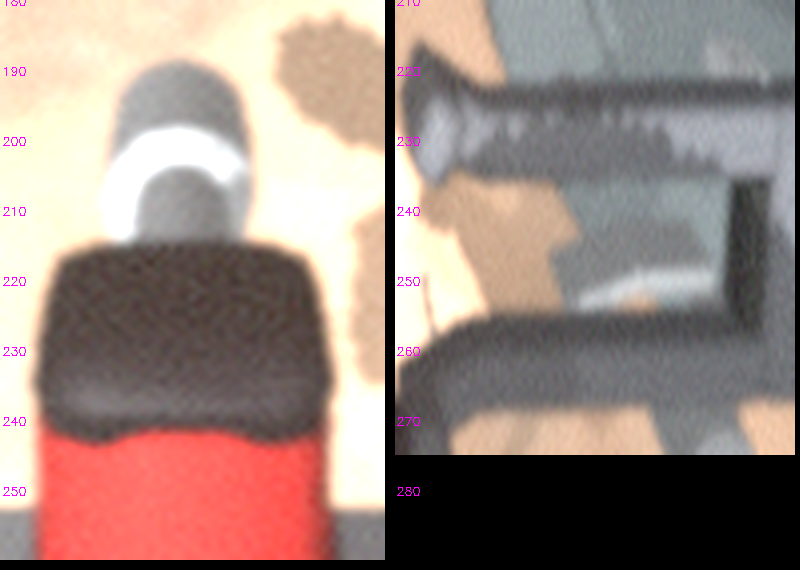

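```bash
python3 - <<'E'
from h import *
p=(np.array([ 0.38760828, -0.17711256,  0.20931883]), np.array([1.79978571e+02, 2.12050762e-03, 5.32272098e+01]));P=p[0]
for x in(375,395):
  for y in(235.6,258.7):
    d=at_z("wrist",(x,y),.165,p)[:2]-C;print(x,y,d@U,d@TX)
# foot/socket/shank heights consistency: rows vs tx
for n,z,R,row in(("foot bottom",.0643,.008,188.3),("socket top",.0943,.008,198)):
    rows=[proj("wrist",[*(P[:2]+TX*(t+R)),z],p)[1] for t in(-.004,0)]
    print(n,"tx",np.interp(row,sorted(rows),[0,-.004] if rows[0]>rows[1] else [-.004,0]))
E
```

```text
375 235.6 0.09629310153877928 0.006161872106993275
375 258.7 0.09521469255405744 -0.007044705805262856
395 235.6 0.08576506509799298 0.006118082153943506
395 258.7 0.08444990940185905 -0.007120344667130542
foot bottom tx -0.002546968562840357
socket top tx -0.0019366813605593738
```

```bash
python3 - <<'E'
from h import *
t=.0016
def st(n):
    p=pose()[0];d=p[:2]-C;f=np.array(robot.current_contact_force())
    print(n,"r %.4f t %.4f z %.4f"%(d@U,d@TX,p[2]),"f out %.1f tan %.1f z %.1f"%(f[:2]@U,f[:2]@TX,f[2]),np.round(robot.current_torque(),2),"%.2f"%robot.current_time_s())
robot.line_to(at(.145,.209,t),velocity=.05);robot.pause(.2);st("start")
s=robot.line_to(at(.094,.209,t),velocity=.05,f_stop=6);robot.pause(.2);st("over %s"%s)
if not s:
    s=robot.line_to(at(.094,.1985,t),velocity=.04,f_stop=4);st("down1 %s"%s)
    if not s: s=robot.line_to(at(.094,.190,t),velocity=.012,f_stop=2.5);robot.pause(.2);st("down %s"%s)
E
```

```text
start r 0.1450 t 0.0016 z 0.2090 f out -0.1 tan 0.9 z -1.5 [-0.01 -0.   -0.01] 17.25
over False r 0.0942 t 0.0016 z 0.2091 f out 0.6 tan -0.3 z -1.8 [ 0.01 -0.    0.04] 18.62
down1 False r 0.0943 t 0.0015 z 0.1980 f out -1.0 tan -0.1 z -2.0 [ 0.   -0.06 -0.06] 19.03
down True r 0.0938 t 0.0017 z 0.1948 f out -0.7 tan 0.0 z 5.4 [-0.05  0.   -0.03] 19.68
```

```bash
cat >> h.py <<'E'
def st(n):
    p=pose()[0];d=p[:2]-C;f=np.array(robot.current_contact_force())
    print(n,"r %.4f t %.4f z %.4f"%(d@U,d@TX,p[2]),"f out %.1f tan %.1f z %.1f"%(f[:2]@U,f[:2]@TX,f[2]),np.round(robot.current_torque(),2),"%.2f"%robot.current_time_s());return f[:2]@U
E
python3 - <<'E'
from h import *
t=.0016
robot.line_to(at(.094,.1951,t),velocity=.02);robot.pause(.2);st("eased")
for r in(.090,.087,.084,.082):
    s=robot.line_to(at(r,.1951,t),velocity=.02,f_stop=12);f=st("%.4f %s"%(r,s))
    if s: break
E
```

```text
eased r 0.0941 t 0.0015 z 0.1949 f out 0.0 tan 0.1 z 0.2 [-0.02 -0.05  0.01] 20.12
0.0900 False r 0.0899 t 0.0016 z 0.1949 f out 0.1 tan 0.4 z -1.7 [0.03 0.01 0.  ] 20.48
0.0870 False r 0.0868 t 0.0014 z 0.1949 f out -0.1 tan -1.1 z -1.5 [-0.06  0.04 -0.04] 20.77
0.0840 False r 0.0856 t 0.0015 z 0.1949 f out 4.5 tan -0.8 z 2.6 [ 0.58  1.06 -0.01] 21.07
0.0820 False r 0.0840 t 0.0016 z 0.1949 f out 5.3 tan -0.2 z 3.4 [ 0.72  1.16 -0.02] 21.32
```

```bash
python3 - <<'E'
from h import *
t=.0016;r=.082
while r>.068:
    r-=.0007
    robot.line_to(at(r,.1951,t),velocity=.015);robot.pause(.05);f=st("%.4f"%r)
    if f>13.5: break
E
```

```text
0.0813 r 0.0832 t 0.0016 z 0.1949 f out 5.0 tan -0.9 z 2.0 [ 0.61  1.08 -0.  ] 21.62
0.0806 r 0.0822 t 0.0016 z 0.1949 f out 3.9 tan -0.6 z 2.8 [ 0.58  1.02 -0.02] 21.93
0.0799 r 0.0815 t 0.0017 z 0.1949 f out 4.3 tan -0.3 z 3.4 [ 0.58  1.02 -0.04] 22.23
0.0792 r 0.0800 t 0.0016 z 0.1949 f out 4.6 tan -0.8 z 1.1 [ 0.57  0.9  -0.08] 22.52
0.0785 r 0.0785 t 0.0016 z 0.1949 f out 4.9 tan 0.3 z -0.6 [0.45 0.78 0.03] 22.82
0.0778 r 0.0779 t 0.0016 z 0.1949 f out 4.5 tan -0.6 z 0.1 [0.53 0.85 0.03] 23.12
0.0771 r 0.0777 t 0.0016 z 0.1949 f out 4.8 tan -0.9 z 1.7 [ 0.69  1.09 -0.03] 23.43
0.0764 r 0.0776 t 0.0016 z 0.1950 f out 6.3 tan -0.3 z 2.3 [ 0.83  1.27 -0.04] 23.73
0.0757 r 0.0774 t 0.0016 z 0.1949 f out 7.1 tan -1.1 z 2.5 [ 0.94  1.53 -0.03] 24.02
0.0750 r 0.0772 t 0.0016 z 0.1949 f out 7.7 tan -0.3 z 3.9 [ 1.07  1.77 -0.04] 24.32
0.0743 r 0.0771 t 0.0017 z 0.1949 f out 10.3 tan -0.2 z 5.2 [ 1.28  1.95 -0.03] 24.62
0.0736 r 0.0769 t 0.0017 z 0.1950 f out 10.0 tan -1.1 z 6.1 [ 1.42  2.2  -0.02] 24.93
0.0729 r 0.0767 t 0.0017 z 0.1950 f out 11.6 tan -0.8 z 6.4 [1.54 2.39 0.05] 25.23
0.0722 r 0.0765 t 0.0017 z 0.1950 f out 13.1 tan -0.8 z 8.7 [ 1.63  2.67 -0.03] 25.52
0.0715 r 0.0764 t 0.0017 z 0.1950 f out 14.8 tan -1.3 z 9.3 [ 1.82  2.83 -0.01] 25.82
```

```bash
python3 - <<'E'
from h import *
t=.0016;r=.0715;z=.1951
robot.pause(.2);st("now")
for _ in range(3):
    z+=.0002;robot.line_to(at(r,z,t),velocity=.01);robot.pause(.1);st("z%.4f"%z)
    if robot.current_contact_force()[2]<5: break
for _ in range(6):
    f=np.mean([st(""),st("")]);
    if f>16.4: break
    r-=.0004;robot.line_to(at(r,z,t),velocity=.01);robot.pause(.15)
print(r,z)
for _ in range(4): robot.pause(.2);st("hold")
E
```

```text
now r 0.0764 t 0.0017 z 0.1949 f out 14.3 tan -0.2 z 8.9 [ 1.79  2.81 -0.03] 26.02
z0.1953 r 0.0764 t 0.0017 z 0.1950 f out 13.6 tan -0.3 z 7.3 [ 1.79  2.83 -0.03] 26.38
z0.1955 r 0.0764 t 0.0017 z 0.1950 f out 13.4 tan 0.0 z 6.6 [ 1.76  2.67 -0.05] 26.73
z0.1957 r 0.0764 t 0.0017 z 0.1950 f out 14.2 tan -0.6 z 6.3 [ 1.66  2.64 -0.07] 27.07
 r 0.0764 t 0.0017 z 0.1950 f out 14.2 tan -0.6 z 6.3 [ 1.66  2.64 -0.07] 27.07
 r 0.0764 t 0.0017 z 0.1950 f out 14.2 tan -0.6 z 6.3 [ 1.66  2.64 -0.07] 27.07
 r 0.0763 t 0.0017 z 0.1950 f out 13.9 tan -0.5 z 7.0 [ 1.79  2.74 -0.07] 27.48
 r 0.0763 t 0.0017 z 0.1950 f out 13.9 tan -0.5 z 7.0 [ 1.79  2.74 -0.07] 27.48
 r 0.0762 t 0.0018 z 0.1950 f out 13.4 tan -0.5 z 8.0 [ 1.93  2.84 -0.01] 27.88
 r 0.0762 t 0.0018 z 0.1950 f out 13.4 tan -0.5 z 8.0 [ 1.93  2.84 -0.01] 27.88
 r 0.0761 t 0.0018 z 0.1950 f out 15.2 tan -0.9 z 9.2 [ 1.95  3.01 -0.06] 28.27
 r 0.0761 t 0.0018 z 0.1950 f out 15.2 tan -0.9 z 9.2 [ 1.95  3.01 -0.06] 28.27
 r 0.0760 t 0.0017 z 0.1950 f out 16.4 tan -1.8 z 8.2 [ 2.04  3.13 -0.03] 28.68
 r 0.0760 t 0.0017 z 0.1950 f out 16.4 tan -1.8 z 8.2 [ 2.04  3.13 -0.03] 28.68
0.0699 0.1957
hold r 0.0760 t 0.0017 z 0.1950 f out 15.9 tan -0.7 z 8.6 [ 2.04  3.16 -0.06] 28.88
hold r 0.0760 t 0.0018 z 0.1950 f out 15.8 tan -0.2 z 8.3 [ 2.    3.16 -0.02] 29.07
hold r 0.0760 t 0.0018 z 0.1950 f out 15.1 tan -0.8 z 9.2 [ 2.05  3.1  -0.06] 29.27
hold r 0.0760 t 0.0018 z 0.1950 f out 15.4 tan -0.9 z 9.1 [ 2.07  3.15 -0.04] 29.48
```

```bash
python3 - <<'E'
from h import *
t=.0016;r=.0699;z=.1961
for _ in range(4):
    r-=.0004;robot.line_to(at(r,z,t),velocity=.01)
    F=[]
    for _ in range(6): robot.pause(.04);F.append(np.array(robot.current_contact_force()))
    m=np.mean(F,0);f=m[:2]@U;print(r,f,m[2])
    if f>16.7: break
F=[]
for _ in range(20): robot.pause(.04);F.append(np.array(robot.current_contact_force())[:2]@U)
print("hold",np.mean(F),max(F));st("")
E
```

```text
0.0695 15.599311489136973 7.11143799984411
0.06910000000000001 16.10027485600896 8.456167766702839
0.06870000000000001 16.989135721080096 8.516876405734264
hold 17.0339449142514 17.742414926779183
 r 0.0757 t 0.0017 z 0.1951 f out 17.5 tan -0.2 z 8.3 [ 2.17  3.36 -0.07] 31.81
```

```bash
python3 - <<'E'
from h import *
t=.0016
robot.line_to(at(.0757,.1953,t),velocity=.02);robot.pause(.15);st("relaxed")
fingers.gripper_to(0.4);robot.pause(.2);st("open");print(robot.current_finger_gap())
robot.line_to(at(.0757,.25,t),velocity=.08,f_stop=6);st("up")
robot.line_to(at(.0757,.36,t),velocity=.2)
robot.line_to(at(.11,.40,t),velocity=.2)
im,p=grab("wrist","w6.png");print(repr(p))
s=vision.grab_frame("scene")
C2=np.zeros((600,800,3),np.uint8);C2[:420,:560]=im
cv2.imwrite("pics/v6.png",cv2.cvtColor(np.hstack([im[60:360,130:430],cv2.resize(s[140:270,230:360],(300,300),interpolation=cv2.INTER_CUBIC)]),cv2.COLOR_RGB2BGR))
print(robot.current_time_s())
E
```

```text
relaxed r 0.0769 t 0.0016 z 0.1950 f out 5.4 tan -0.4 z 0.7 [0.82 1.17 0.01] 32.46
open r 0.0752 t 0.0016 z 0.1955 f out -0.5 tan -0.1 z 0.6 [-0.01  0.03 -0.06] 32.98
0.4050508567868568
up r 0.0761 t 0.0015 z 0.2495 f out -0.3 tan 0.2 z -0.3 [0.01 0.04 0.01] 33.82
(array([ 0.41660856, -0.19721822,  0.39919971]), array([-1.79842597e+02,  5.38166283e-02,  5.31978765e+01]))
35.0333
```

View pics/v6.png

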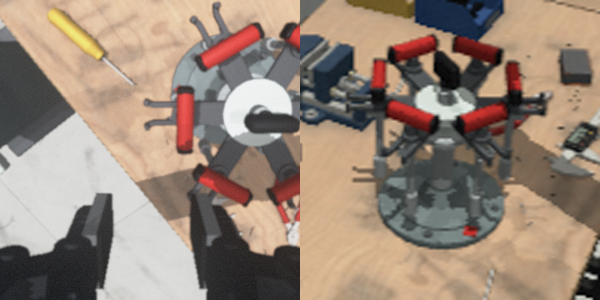

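```bash
python3 - <<'E'
from h import *
p=(np.array([ 0.41660856, -0.19721822,  0.39919971]), np.array([-179.842597,.0538166283,53.1978765]))
im=cv2.cvtColor(cv2.imread("pics/w6.png"),cv2.COLOR_BGR2RGB).astype(int)
m=((im[...,0]>1.9*im[...,1])&(im[...,0]>70)).astype(np.uint8)
n,l,s,ce=cv2.connectedComponentsWithStats(m)
for k in range(1,n):
    if s[k,4]>300:
        d=at_z("wrist",ce[k],.203,p)[:2]-C;print(s[k],np.linalg.norm(d),np.degrees(np.arctan2(d[1],d[0]))-F)
E
```

```text
[ 330   84   60   45 1079] 0.07972986857365813 -59.45397233072882
[ 416   85   58   44 1070] 0.07712413564365672 -117.97959218901647
[ 462  151   28   58 1104] 0.07354249776708628 -177.3632454856619
[307 153  17  57 890] 0.07897028789729885 -0.9060378820423693
[ 401  224   57   59 1188] 0.0771922521310379 -241.9395208116061
[328 228  52  36 811] 0.0756319823431731 -300.5522965598011
```

The wrench handle sits at the same radius as its neighbours (79 mm, within 1° of the front), so it is seated. I'm handing in the job.

```bash
python3 -c "
from station import workorder;print(workorder.close_job())"
```

```text
the job is handed in; nothing more can be done
None
```

The rack was turned until the empty hook sat at the front, and the wrench was hung there and pushed home at about 17 N (highest reading 17.7 N) for over half a second. It was released and the job handed in at about 35 s, and no verdict came back.

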